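# Feel out the loaded ball core and bin it

## Robot

A 6-joint arm with a two-finger parallel gripper is mounted at the origin on the work surface. World frame = base frame: x ahead of the robot, y to its left, z up, the work surface at z = 0. Lengths are in mm, angles in degrees, forces in N, time in s.
With the tool pointing down it reaches from about 300 to 850 mm from the base axis. Payload 4.2 kg.
Tool frame: the origin (TCP) lies midway between the tips of the shut fingers; the grasp point (between the pads) lies 19 mm behind it (env.grasp_offset is the distance from the TCP to the grasp point, in mm); z points along the fingers, y is the line along which they close (so a half turn about z gives the same grasp; the last joint's range is limited). The gripper opens to 91 mm and grips with 3 to 60 N. Pads are 32 mm wide; open, the fingers measure 118 mm over their backs; the gripper's body (76 mm by 178 mm) begins 60 mm behind the grasp point.
Start: joints at [73.625, 18.312, 89.639, -0, 72.044, -1.146], TCP at [151.043, 554.823, 213.976] pointing down, gripper open.
Joint ranges: [-177.97, 177.97], [-48.28, 115.42], [12.27, 149.76], [-77.06, 257.06], [2.81, 150.46], [-146.56, 146.56]. Speed limits (degrees/s): [147.25, 147.25, 180, 180, 180, 180].

## Interface

Orientations are given as [roll, pitch, yaw] about the fixed x, y, z axes, in that order (R = Rz(yaw) Ry(pitch) Rx(roll)).
In Python, from workcell import env, optics gives the robot as it stands. The module is installed in compiled form; this text tells all that it offers.
- The arm moves only by the tool send_rows, never from a script. Its argument "targets" is a list that holds one entry, the list of rows, each a list of 7 numbers: the turn, a rotation vector about the world's x, y, z scaled (see below), then the shift along the world's x, y, z scaled (see below), then the closure, from -1 (fully open) to 1 (shut). In form: [[[rx, ry, rz, x, y, z, gripper], ...]]. A call has 1 to 12 rows; each row shifts and turns the commanded pose from where the row before left it; what a row does not reach is not made up. The controller multiplies each number of a shift by 0.2 m and each number of a turn by pi/2 rad. A row lasts 1/10 s, in which the tool goes at most 50 mm and 8.59 degrees, less where a joint would pass 70% of its speed; a pose out of reach is approached as far as the arm can. A call with a number of a shift or a turn outside -1 to 1 is refused whole. A call with a gripper value outside its range is refused whole. The fingers move at their own pace and stop on an object; "grip_force" is the grip in N (left out, the last holds). Time passes only in rows, so rows that do not move let the fingers close. It gives the time, the measured TCP pose, the force, the opening and the grip force at its end, in the units of the state.
- env.state(): the state, without advancing time (a new reading comes with each control period).
- optics.grab_frame(name): name is "scene" or "side" or "wrist"; returns (picture, depth): 480x640x3 uint8, red, green, blue; 480x640 float32, mm along the optical axis (not along the pixel's ray), 0 where there is no reading.
- optics.camera_info(name): a dict with "camera_matrix" (3x3 intrinsics, pixels), "k1" (the pictures are not rectified: a ray, as slopes to the right and down, at radius r is drawn at 1 + k1 r^2 times it, then the intrinsics apply), "R" (3x3) and "t" (3): a world point X has camera coordinates R X + t; the wrist camera has in their place "mount" (4x4, takes a point from camera to tool coordinates, whose origin is the TCP and whose axes are the flange's). Camera axes: x right, y down, z forward; pixel columns grow to the right and rows downward; lengths in mm; the calibration is good to about 2 mm. A picture is of the moment at which its call begins: read the wrist's pose just before it. camera_info takes no time and is no camera call.
- env.job_done(): hands the job in; it is judged then, once.
Trained networks look in the newest picture that a camera, given by its name, has taken for a name from the list of things; names that differ only in an ending like _2 or _b are one class to them, and where a whole thing is asked for, a point or a joint stands for the part that bears it (a point fixed in the world has none). Each returns a list of dicts, best first, with "conf" (0 to 1); they miss things now and then, are a little off and sometimes report something else, mostly with a low value. They report only what shows in the picture. A call takes as long as a camera call. They do not tell look-alikes from the thing itself.
- optics.silhouettes(camera, name): "mask" (480x640 bool, what is visible of it) and "at" ([column, row] in pixels, amid what is visible of it).
- optics.place_of(camera, name): "at" ([column, row] in pixels: a listed point, or the origin of a listed thing).
The state is a dict: "time_s": time; "qpos": joint angles; "qvel": joint speeds; "effort": joint torques, N m; "ee_pos": TCP position; "ee_rot": TCP orientation; "force": force on the tool from outside, world axes, zero at the start; "torque": the same for the moment, N m; "gripper_width": finger opening in mm; "gripper_force": force on a finger pad.
Only numpy, scipy, OpenCV 4.12 (cv2) and the standard library are available. Lean on these libraries where they do the work, as an engineer would, in place of code of your own. Each camera call takes 0.05 s, during which the arm holds its last target. There are 200 camera calls.

## Task

One of the three black rubber cores on the rack is lead-loaded and much heavier than the other two, though they look alike: heft them to find it and put it into the tilting bin while the bin is still tipped out, then push the bin fully home against its stop. The two lighter cores must end up sitting in rests on the rack, and everything else on the bench stays where it is.

Things in the scene. Friction and masses are not known exactly. Their poses are not given: they have to be found in the camera images.
- core_1_center (a point): Centre of core 1, one of three ball cores of black quilted rubber, 56 mm diameter, alike to the eye; two weigh roughly 130 g, one is lead-loaded and weighs roughly 360 g. Which of the three it is must be felt. Its centre stands 43 mm above the bench while it sits in a rest.
- core_2_center (a point): Centre of core 2, one of three ball cores of black quilted rubber, 56 mm diameter, alike to the eye; two weigh roughly 130 g, one is lead-loaded and weighs roughly 360 g. Which of the three it is must be felt. Its centre stands 43 mm above the bench while it sits in a rest.
- core_3_center (a point): Centre of core 3, one of three ball cores of black quilted rubber, 56 mm diameter, alike to the eye; two weigh roughly 130 g, one is lead-loaded and weighs roughly 360 g. Which of the three it is must be felt. Its centre stands 43 mm above the bench while it sits in a rest.
- core_1: Core 1 itself; its origin is a point on its surface that turns with it, so use its centre.
- core_2: Core 2 itself; its origin is a point on its surface that turns with it, so use its centre.
- core_3: Core 3 itself; its origin is a point on its surface that turns with it, so use its centre.
- rack: Fixed pale wooden strip on the bench, 70 (x) x 300 (y) x 12 mm high, with three low aluminium rings 110 mm apart in a row along its y, one core sitting on each. Origin: centre of its underside.
- rest_1 (a point): Centre of the top of rack ring 1 (ring 48 mm outside, 36 mm inside diameter, top 22 mm above the bench). A seated core's centre is 21 mm above this point.
- rest_2 (a point): Centre of the top of rack ring 2 (ring 48 mm outside, 36 mm inside diameter, top 22 mm above the bench). A seated core's centre is 21 mm above this point.
- rest_3 (a point): Centre of the top of rack ring 3 (ring 48 mm outside, 36 mm inside diameter, top 22 mm above the bench). A seated core's centre is 21 mm above this point.
- bin (a joint): Tilt (rad) of the open-topped galvanised bin hanging outside the bench's right-hand edge on a stiff pin along world x. 0 = home, upright against its stop; grows to 0.45 as the top tips out to -y, away from the bench. Starts tipped out, stays where left. Bin 170 (x) x 130 (y) x 110 mm high, walls 4 mm, open top; when home its rim is 10 mm below the bench top.
- bin_hinge (a point): Point on the bin's pivot pin, at its mid-length: 130 mm outside the bench edge and 100 mm below the bench top, 20 mm above the bin's underside. Its axes tilt with the bin; x runs along the pin, z up the bin's walls.
- bin_floor (a point): Centre of the bin's inner floor (which dips slightly to this middle line), 97 mm below the rim, 50 mm towards the bench and 7 mm below from the pin in the bin's own axes; axes tilt with the bin, z up out of its mouth.
- bin_tab (a point): Middle of the top edge of the grab tab, an upright plate 70 mm wide (x) and 4 mm thick that stands 26 mm above the rim on the bin's outer wall (the -y side); 17 mm out and 116 mm up from the pin in the bin's own axes. Push its outer face towards +y to close the bin.
- anvil: Bystander: small dark iron anvil block, 60 x 44 x 46 mm high, beyond the rack. Origin at its underside.
- seam_guide: Bystander: brass thimble-shaped seam guide, 32 mm diameter, 36 mm high, in front of the rack. Origin at its underside.
- half_ball: Bystander: half-finished maroon ball with a flat foot, 73 mm diameter, 66 mm high. Origin at its underside.
- spool: Bystander: wooden spool, 44 mm diameter, 50 mm high. Origin at its underside.
- wax_tin: Bystander: metal wax tin, 70 mm diameter, 45 mm high. Origin at its underside.
- mallet: Bystander: hammer lying flat, about 0.3 m long. Origin at its underside.
Not all that is in view belongs to the job. What is shaped like the core_1 but blue is not meant. What is shaped like the core_3 but orange is not meant.

How it is judged:
By the outcome, as a careful person would: the job done as asked, in the order asked, and still so for the second after the job is handed in, with the robot touching nothing.
It also fails if it takes over 70 s, if anything falls off the work surface, if the arm or the gripper's body presses on something with over 40 N, if the wrist force passes 120 N, or if a joint passes its speed limit or range.

## Working session

There is one attempt and no reset: what is moved stays moved. The work goes in short steps, Python scripts to look and compute and a tool call to move; the robot and the scene stay as the last step left them, time stands still between calls to the robot, and variables do not carry over. Pictures are saved under pics/ and viewed, at most 10 in all, crops included, and the job is handed in when it is done.

Besides the shell and the picture viewer there is one more tool, called after ">>>" as name(argument=value, ...), one argument or row to a line, values as JSON. send_rows: Moves the arm, as the interface text tells. Its arguments: {"type":"object","properties":{"targets":{"type":"array"},"grip_force":{"type":"number"}},"required":["targets"]}

```bash
mkdir -p pics
cat > h.py <<'E'
import numpy as np, cv2
from workcell import env, optics
from scipy.spatial.transform import Rotation as Ro
def cam(name):
    c=optics.camera_info(name)
    if 'mount' in c:
        s=env.state(); T=np.eye(4); T[:3,:3]=Ro.from_euler('xyz',s['ee_rot'],degrees=True).as_matrix(); T[:3,3]=s['ee_pos']
        W=T@np.array(c['mount']); R=W[:3,:3].T; t=-R@W[:3,3]
    else: R=np.array(c['R']);t=np.array(c['t'])
    return np.array(c['camera_matrix']),c['k1'],R,t
def ray(C,px):
    K,k1,R,t=C
    d=np.linalg.solve(K,np.array([px[0],px[1],1.]))[:2]; u=d.copy()
    for _ in range(20): u=d/(1+k1*(u@u))
    return -R.T@t, R.T@np.array([u[0],u[1],1.])
def at_z(C,px,z):
    o,d=ray(C,px); return o+d*(z-o[2])/d[2]
def at_depth(C,px,dep):
    o,d=ray(C,px); return o+d*dep
def proj(C,X):
    K,k1,R,t=C; p=R@np.array(X,float)+t; u=p[:2]/p[2]; u=u*(1+k1*(u@u)); return (K@np.array([u[0],u[1],1]))[:2]
def save(n,im): cv2.imwrite('pics/'+n,im[:,:,::-1])
E
python3 - <<'E'
from h import *
np.set_printoptions(precision=1,suppress=True)
s=env.state();print({k:np.round(v,2) for k,v in s.items()})
for n in ['scene','side']:
    C=cam(n);im,d=optics.grab_frame(n);save(n+'0.png',im);np.save(n+'0.npy',d)
    print(n,'cam',-C[2].T@C[3],'fwd',C[2][2])
    for th in ['core_1_center','rest_1','rack','bin_tab','bin_hinge','bin_floor']:
        for r in optics.place_of(n,th):
            p=r['at'];i=(min(479,int(p[1])),min(639,int(p[0])))
            print(th,np.array(p),round(r['conf'],2),'depthpt',at_depth(C,p,d[i]),'z43',at_z(C,p,43 if 'core' in th else 22))
E
```

```text
{'time_s': np.float64(0.0), 'qpos': array([73.6, 18.4, 89.7, -0. , 72. , -1.1]), 'qvel': array([-0. , -0. ,  0. , -0.1,  0.1, -0. ]), 'effort': array([ -0. , -41.2, -23.2,   0.1,   0.1,  -0. ]), 'ee_pos': array([150.9, 554.3, 213.1]), 'ee_rot': array([-179.9,   -0. ,  164.8]), 'force': array([ 0.3, -0.4,  0.1]), 'torque': array([ 0., -0.,  0.]), 'gripper_force': np.float64(0.0), 'gripper_width': np.float64(90.9)}
scene cam [ 947.2 -549.9  665.8] fwd [-0.4  0.6 -0.7]
core_1_center [240.2 252.2] 0.92 depthpt [466.6 -70.9  55.3] z43 [456.9 -61.3  43. ]
core_1_center [170.1 249.9] 0.69 depthpt [ 333.3 -131.7   44. ] z43 [ 332.3 -131.    43. ]
core_1_center [310.4 334.3] 0.55 depthpt [ 677.4 -145.2   24.6] z43 [ 685.2 -156.8   43. ]
core_1_center [184.5 377.4] 0.47 depthpt [ 478.6 -279.2  -98. ] z43 [ 565.1 -329.2   43. ]
rest_1 [283.7 234.1] 0.87 depthpt [498.9  29.9  43.4] z43 [483.5  49.9  22. ]
rest_1 [240.2 254.6] 0.75 depthpt [464.9 -70.3  47.5] z43 [445.  -50.5  22. ]
rest_1 [324.  211.9] 0.73 depthpt [532.9 135.3  46.4] z43 [516.6 162.3  22. ]
rack [280.7 242.9] 0.9 depthpt [489.6
[... 965 characters left out ...]
.2  34.7  14.7] z43 [451.8  27.6  22. ]
rack [214.7 172.8] 0.35 depthpt [600.1 449.    6.2] z43 [580.9 424.   22. ]
rack [429.5 374.3] 0.27 depthpt [ 484.5 -279.1  -98.8] z43 [ 376.  -331.4   22. ]
rack [322.2 277.5] 0.21 depthpt [421.5 -71.   45.8] z43 [445.4 -50.6  22. ]
bin_tab [490.6 358.3] 0.62 depthpt [ 513.7 -368.9  -18.7] z43 [ 471.3 -383.3   22. ]
bin_hinge [454.4 391.9] 0.83 depthpt [ 481.5 -332.7 -101.5] z43 [ 371.6 -377.6   22. ]
bin_hinge [325.3 279.3] 0.62 depthpt [425.1 -75.4  42.1] z43 [445.2 -58.4  22. ]
bin_floor [429.7 375. ] 0.67 depthpt [ 401.1 -319.9   -7.1] z43 [ 375.  -332.4   22. ]
bin_floor [488.  360.1] 0.25 depthpt [ 507.9 -367.4  -19.6] z43 [ 464.9 -382.2   22. ]
```

View pics/scene0.png

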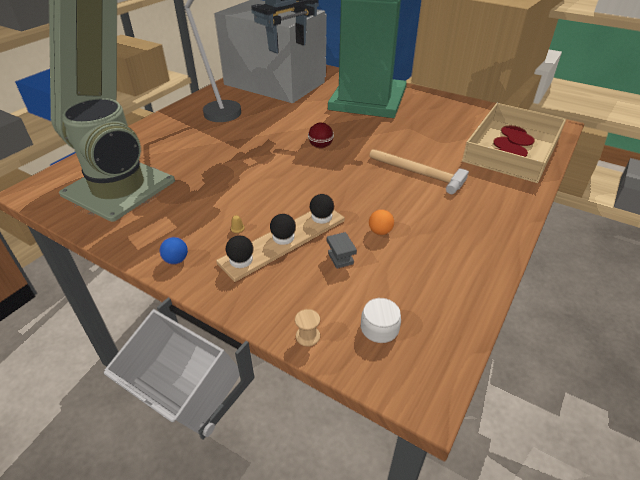

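View pics/side0.png

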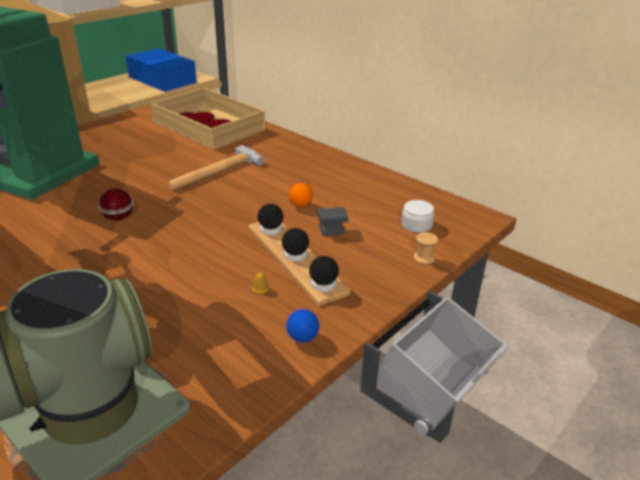

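Scene view: the three black cores are at about (239,250), (283,228) and (322,207). The look-alikes are the blue ball (173,250) and the orange ball (382,222). The maroon half-ball at (321,135) isn't a core either. In the side view the cores are at (324,271), (295,243) and (270,218). The bin is tipped out, with its tab near (135,395) in the scene view. I choose the black balls on the pale strip.

```bash
cat > fit.py <<'E'
from h import *
from scipy.optimize import least_squares
np.set_printoptions(precision=1,suppress=True)
def cloud(n,im,d,sel):
    C=cam(n);v,u=np.nonzero(sel&(d>0)); return np.array([at_depth(C,(a,b),d[b,a]) for a,b in zip(u,v)])
def balls(n,im,d,seeds):
    out=[]
    for s in seeds:
        u0,v0=proj(cam(n),s); V,U=np.mgrid[:480,:640]
        sel=(im.max(2)<70)&(np.hypot(U-u0,V-v0)<20)
        P=cloud(n,im,d,sel); P=P[(P[:,2]>35)&(np.linalg.norm(P-s,axis=1)<45)]
        f=lambda c:np.linalg.norm(P-c,axis=1)-28
        r=least_squares(f,s,loss='soft_l1',f_scale=1.); out.append(r.x); print(n,len(P),r.x,np.abs(f(r.x)).mean())
    return out
E
python3 - <<'E'
from fit import *
seeds=np.array([[450,-58,43],[475,46,43],[505,150,43.]])
D={}
for n in ['scene','side']:
    im=cv2.imread(f'pics/{n}0.png')[:,:,::-1];d=np.load(n+'0.npy');D[n]=(im,d);balls(n,im,d,seeds)
# bin cloud
C=cam('scene');im,d=D['scene'];V,U=np.mgrid[:480,:640]
for n,box in [('scene',(100,255,300,440)),('side',(360,510,295,440))]:
    im,d=D[n];sel=(U>box[0])&(U<box[1])&(V>box[2])&(V<box[3])
    P=cloud(n,im,d,sel);P=P[(P[:,1]<-170)&(P[:,2]<5)&(P[:,2]>-160)]
    b=P[P[:,2]>-60]
    print(n,len(P),'x',np.percentile(P[:,0],[1,5,50,95,99]),'y',np.percentile(P[:,1],[0.5,2,50,99]))
    for z in range(-150,5,10):
        q=P[(abs(P[:,2]-z)<5)]
        if len(q): print(z,len(q),'y',np.percentile(q[:,1],[1,5,50,95,99]),'x',np.percentile(q[:,0],[1,99]))
# bench edge
im,d=D['scene']
P=cloud('scene',im,d,(V>150)&(V<460)&(U<460)); P=P[(abs(P[:,2])<4)&(P[:,0]>200)&(P[:,0]<700)]
print('edge y',np.percentile(P[:,1],[.1,1]))
s=optics.silhouettes('scene','rack'); 
for n in ['core_1','bin']:
  for r in optics.silhouettes('scene',n): print(n,r['conf'],np.array(r['at']),r['mask'].sum())
c=D['scene'][0][180:300,140:420]; save('crop0.png',cv2.resize(c,None,fx=2.8,fy=2.8,interpolation=cv2.INTER_CUBIC))
E
```

```text
scene 537 [447.2 -53.3  41.3] 0.8974552250550378
scene 472 [480.2  51.9  41. ] 0.9550211942126623
scene 418 [513.1 156.8  41.2] 1.0852251913188846
side 574 [445.  -53.5  39.9] 1.0869640107429563
side 479 [478.   51.4  39.5] 1.3489538241569843
side 418 [511.  156.3  39.4] 1.5464962456947
scene 12291 x [389.7 400.4 482.7 581.8 586.5] y [-375.8 -372.1 -273.3 -174.5]
-120 12 y [-345.2 -343.5 -278.7 -237.4 -232.3] x [568.6 581.7]
-110 442 y [-345.8 -340.  -322.2 -218.  -203.5] x [403.4 587.8]
-100 2039 y [-343.  -335.5 -302.9 -268.9 -217.9] x [401.  587.4]
-90 1379 y [-345.5 -338.  -268.9 -239.6 -213.9] x [400.1 587.2]
-80 1082 y [-347.9 -337.1 -244.9 -226.1 -209.3] x [399.6 582.2]
-70 645 y [-352.8 -347.7 -261.3 -223.2 -203.6] x [398.3 582.7]
-60 525 y [-356.2 -351.8 -285.6 -212.7 -204. ] x [389.9 582.7]
-50 581 y [-358.6 -354.5 -283.9 -210.9 -203.7] x [390.  582.5]
-40 575 y [-361.5 -357.7 -288.4 -214.6 -204.9] x [389.1 582.5]
-30 722 y [-363.9 -359.8 -274.9 -209.4 -201. ] x [387.9 586. ]
-20 1652 y [-375.7 -374.7 -269.8 -201.4 -200.4] x [389.3 583.2]
-10 907 y [-373.4 -349.7 -250.2 -20
[... 523 characters left out ...]
.3 -203.9] x [380.6 564.2]
-60 674 y [-358.1 -349.6 -280.9 -219.5 -204.8] x [380.2 564.4]
-50 726 y [-360.9 -353.  -283.1 -210.5 -202.7] x [380.2 573.4]
-40 750 y [-362.5 -354.2 -284.8 -212.6 -204.2] x [380.4 573.6]
-30 886 y [-365.5 -357.3 -275.2 -209.1 -201.6] x [379.9 573.7]
-20 1747 y [-376.1 -375.2 -272.3 -201.4 -200.3] x [380.3 573.7]
-10 1056 y [-376.3 -340.4 -244.3 -197.8 -179.1] x [379.9 575.1]
0 1509 y [-380.4 -377.7 -196.5 -173.4 -170.5] x [381.2 570.2]
edge y [-317.2 -226. ]
core_1 0.75 [320.6 205.3] 481
core_1 0.73 [427.1 169. ] 1200
core_1 0.69 [280.7 224.6] 569
core_1 0.67 [238.7 248.5] 587
core_1 0.64 [381.2 221.9] 444
core_1 0.59 [172.  250.1] 569
bin 0.78 [176.  370.7] 9107
```

View pics/crop0.png

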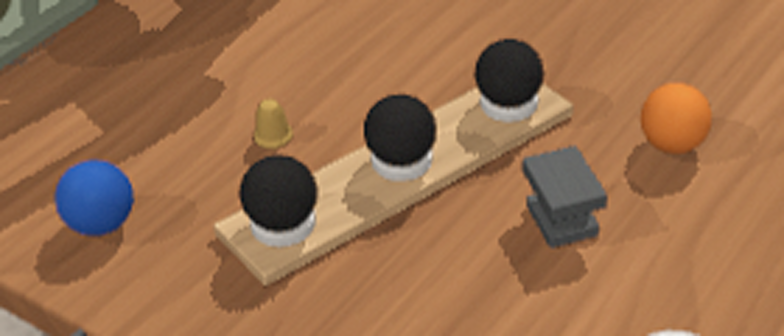

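The crop confirms three black cores on the strip's rings, with blue at (95,198) and orange at (676,117) clearly off it. Core centres are about A (446,-53), B (479,52) and C (512,156.5). I'll start with C.

>>> send_rows(
  targets=[
    [[0,0,-0.026,0.15,-0.166,0,-1],[0,0,0,0.15,-0.166,0,-1],[0,0,0,0.15,-0.166,0,-1],[0,0,0,0.15,-0.166,0,-1],[0,0,0,0.15,-0.166,0,-1],[0,0,0,0.15,-0.166,0,-1],[0,0,0,0.15,-0.166,0,-1],[0,0,0,0.15,-0.166,0,-1],[0,0,0,0.15,-0.166,0,-1],[0,0,0,0.15,-0.166,0,-1],[0,0,0,0.15,-0.166,0,-1],[0,0,0,0.15,-0.166,0,-1]],
  ],
  grip_force=20,
)

```text
time_s: 2.05
ee_pos: [512.1, 154.9, 214.2]
ee_rot: [180.0, 0.0, 162.4]
force: [0.6, 0.6, -0.1]
gripper_width: 91.3
gripper_force: 0.0
```

Run:
```python
from fit import *
s=env.state();print({k:np.round(s[k],2) for k in ['ee_pos','ee_rot','force']})
# edge of bench from saved depth
V,U=np.mgrid[:480,:640]
d=np.load('scene0.npy');P=cloud('scene',None,d,(V>150)&(V<470)&(U<560));P=P[(P[:,0]>600)&(P[:,0]<760)&(P[:,1]<-120)&(P[:,1]>-300)&(P[:,2]>-40)]
h=[(y,np.round(np.percentile(P[abs(P[:,1]-y)<2][:,2],[5,50,95]),1)) for y in range(-230,-150,4) if (abs(P[:,1]-y)<2).any()];print(h)
for n in ['scene','side']:
    d=np.load(n+'0.npy');P=cloud(n,None,d,(V>290));P=P[(P[:,0]>370)&(P[:,0]<600)&(P[:,1]<-200)&(P[:,2]>-150)&(P[:,2]<60)]
    for a in range(-390,-210,8):
        q=P[abs(P[:,1]-a)<4]
        if len(q):
            t=q[q[:,2]>np.percentile(q[:,2],93)];print(n,a,np.percentile(q[:,2],[50,90,99]),'topx',t[:,0].min(),t[:,0].max())
im,d=optics.grab_frame('wrist');save('w1.png',im)
C=cam('wrist');print([r for r in [(np.round(r['at']),r['conf'],at_z(C,r['at'],43)) for r in optics.place_of('wrist','core_1_center')]])
balls('wrist',im,d,np.array([[479,52,43],[512,156.5,43.]]))
```

```text
{'ee_pos': array([512.1, 154.9, 214.2]), 'ee_rot': array([180. ,   0. , 162.4]), 'force': array([ 0.6,  0.6, -0.1])}
[(-202, array([-30.4, -15.7,  -2.9])), (-198, array([-30. ,  -3.1,   0.2])), (-194, array([-3.4, -1.3,  0.7])), (-190, array([-3.4, -1.3,  0.6])), (-186, array([-3.2, -1.4,  0.7])), (-182, array([-3.2, -1.4,  0.6])), (-178, array([-3.1, -1.4,  0.5])), (-174, array([-3.4, -1.4,  0.6])), (-170, array([-3.3, -1.5,  0.1])), (-166, array([-3.3, -1.7,  0.1])), (-162, array([-3.3, -1.6,  0.3])), (-158, array([-3.2, -1.3,  4.5])), (-154, array([-3.4, -0.7, 49.2]))]
scene -382 [5.3 7.1 8.3] topx 454.2802893954524 510.02166809510373
scene -374 [-17.8   1.4   6.8] topx 451.5786122883806 516.4444784897514
scene -366 [-18.3 -16.9 -15.7] topx 402.2749406878959 568.119033252519
scene -358 [-33.9 -16.  -13.5] topx 398.5252752339828 567.3299897483289
scene -350 [-47.6 -14.2 -11.7] topx 398.68529792592176 567.7522585575097
scene -342 [-77.4 -16.7  -9. ] topx 398.44489400799614 567.7627412880265
scene -334 [-94.9 -23.2  -7.2] topx 398.0801124393356 568.5989406208535
scene -326 [-85.3 -15
[... 2083 characters left out ...]
 topx 394.0046280937578 566.1013371887002
side -262 [-68.7   0.4  12. ] topx 393.9714157487301 565.3830925494779
side -254 [-65.    8.5  16.7] topx 393.94674954383447 564.9431445511996
side -246 [-19.5  15.   17.4] topx 395.76366042949155 563.6383272310908
side -238 [-57.9 -18.3 -10.3] topx 394.22571400347033 561.3765573800564
side -230 [-65.3 -22.   -2.4] topx 379.8910564992641 578.0850477791874
side -222 [-63.3  -5.5  -2.1] topx 380.9698920778043 577.602249427674
side -214 [-26.2 -10.   -1.8] topx 380.8968676148379 579.3550130861421
[(array([ 91., 221.]), 0.69, array([450.6, -59.6,  43. ]))]
wrist 1245 [482.   51.   43.2] 0.5265478148628525
wrist 1252 [515.3 155.5  43.1] 0.5079410651843667
```

Bin geometry: the bench edge is at y ≈ -200, the pin at about (481, -330, -100), the tilt about 0.28 rad, and the tab top at about (481, -378, 6). Next I descend on core C.

>>> send_rows(
  targets=[
    [[0,0,0,0.008,0.004,-0.2,-1],[0,0,0,0,0,-0.2,-1],[0,0,0,0,0,-0.2,-1],[0,0,0,0,0,-0.2,-1],[0,0,0,0,0,-0.1,-1],[0,0,0,0,0,-0.045,-1],[0,0,0,0,0,0,-1],[0,0,0,0,0,0,1],[0,0,0,0,0,0,1],[0,0,0,0,0,0,1],[0,0,0,0,0,0,1],[0,0,0,0,0,0,1]],
  ],
  grip_force=20,
)

```text
time_s: 3.35
ee_pos: [512.9, 157.3, 25.5]
ee_rot: [180.0, 0.0, 162.4]
force: [-0.1, 1.1, 1.3]
gripper_width: 54.9
gripper_force: 20.0
```

>>> send_rows(
  targets=[
    [[0,0,0,0,0,0.05,1],[0,0,0,0,0,0.1,1],[0,0,0,0,0,0.1,1],[0,0,0,0,0,0,1],[0,0,0,0,0,0,1],[0,0,0,0,0,0,1],[0,0,0,0,0,0,1],[0,0,0,0,0,0,1]],
  ],
)

```text
time_s: 4.15
ee_pos: [512.2, 157.1, 74.2]
ee_rot: [-180.0, -0.1, 162.4]
force: [0.9, 0.3, -1.3]
gripper_width: 55.0
gripper_force: 20.0
```

Run:
```python
from h import *
for i in range(6):
    s=env.state();print(s['time_s'],np.round(s['force'],2),np.round(s['ee_pos'],1)); optics.grab_frame('wrist')
```

```text
4.15 [ 0.93  0.31 -1.29] [512.2 157.1  74.2]
4.2 [-0.01 -0.47 -1.56] [512.3 157.1  74.3]
4.25 [ 1.03  0.85 -1.2 ] [512.4 157.2  74.5]
4.3 [-0.28  0.21 -0.44] [512.5 157.2  74.6]
4.35 [-1.13  0.42 -0.67] [512.5 157.2  74.7]
4.4 [-0.27  0.22 -0.51] [512.6 157.2  74.8]
```

About -1 N, so core C is light. I'll put it back.

>>> send_rows(
  targets=[
    [[0,0,0,0,0,-0.1,1],[0,0,0,0,0,-0.1,1],[0,0,0,0,0,-0.046,1],[0,0,0,0,0,0,1],[0,0,0,0,0,0,1],[0,0,0,0,0,0,-1],[0,0,0,0,0,0,-1],[0,0,0,0,0,0,-1],[0,0,0,0,0,0,-1]],
  ],
)

```text
time_s: 5.35
ee_pos: [512.8, 157.3, 26.0]
ee_rot: [180.0, 0.0, 162.4]
force: [0.7, -1.0, -0.0]
gripper_width: 84.0
gripper_force: 0.0
```

>>> send_rows(
  targets=[
    [[0,0,0,0,0,0.125,-1],[0,0,0,0,0,0.15,-1],[0,0,0,0,0,0.15,-1],[0,0,0,-0.055,-0.175,0,-1],[0,0,0,-0.055,-0.175,0,-1],[0,0,0,-0.055,-0.175,0,-1],[0,0,0,0,0,0,-1],[0,0,0,0,0,0,-1]],
  ],
)

```text
time_s: 6.15
ee_pos: [479.8, 51.8, 111.1]
ee_rot: [180.0, 0.0, 162.3]
force: [0.7, -0.4, -0.5]
gripper_width: 91.0
gripper_force: 0.0
```

Run:
```python
from fit import *
s=env.state();print({k:np.round(s[k],2) for k in ['ee_pos','ee_rot','force','gripper_width']})
for n in ['wrist','side']:
    im,d=optics.grab_frame(n); balls(n,im,d,np.array([[446,-53,43],[479,52,43],[512,156.5,43.]][(1 if n=='wrist' else 2):]))
```

```text
{'ee_pos': array([479.8,  51.9, 111.1]), 'ee_rot': array([180. ,   0. , 162.3]), 'force': array([ 0.7, -0.4, -0.5]), 'gripper_width': np.float64(90.99)}
wrist 1254 [480.3  53.7  43.2] 0.49788474719432824
wrist 1244 [512.9 159.   43.2] 0.5373142159135846
side 414 [510.7 156.6  39.4] 1.511272226084571
```

Core C is seated again. Now core B: down 86 mm, grip, lift and hold.

>>> send_rows(
  targets=[
    [[0,0,0,0,0.003,-0.15,-1],[0,0,0,0,0,-0.15,-1],[0,0,0,0,0,-0.1,-1],[0,0,0,0,0,-0.03,-1],[0,0,0,0,0,0,-1],[0,0,0,0,0,0,1],[0,0,0,0,0,0,1],[0,0,0,0,0,0,1],[0,0,0,0,0,0,1],[0,0,0,0,0,0,1]],
  ],
  grip_force=20,
)

```text
time_s: 7.25
ee_pos: [479.8, 52.6, 25.2]
ee_rot: [-180.0, 0.0, 162.4]
force: [-0.0, -0.6, 2.4]
gripper_width: 55.2
gripper_force: 20.0
```

>>> send_rows(
  targets=[
    [[0,0,0,0,0,0.05,1],[0,0,0,0,0,0.1,1],[0,0,0,0,0,0.1,1],[0,0,0,0,0,0,1],[0,0,0,0,0,0,1],[0,0,0,0,0,0,1],[0,0,0,0,0,0,1],[0,0,0,0,0,0,1]],
  ],
)

```text
time_s: 8.05
ee_pos: [479.1, 52.8, 74.0]
ee_rot: [-180.0, -0.1, 162.4]
force: [-0.3, 0.2, -3.4]
gripper_width: 54.9
gripper_force: 20.0
```

Run:
```python
from h import *
for i in range(6):
    s=env.state();print(s['time_s'],np.round(s['force'],2),np.round(s['ee_pos'],1),s['gripper_width']); optics.grab_frame('wrist')
```

```text
8.05 [-0.26  0.2  -3.41] [479.1  52.8  74. ] 54.88739579852707
8.1 [ 0.    0.11 -4.23] [479.3  52.8  74.2] 54.94931131401741
8.15 [ 0.44  0.33 -3.89] [479.4  52.8  74.3] 55.07851972090093
8.2 [ 0.19  1.13 -3.39] [479.5  52.8  74.4] 55.12474696015435
8.25 [-0.26  0.53 -2.28] [479.5  52.8  74.5] 54.985063238723505
8.3 [-0.18 -0.27 -3.96] [479.6  52.8  74.6] 55.137055054136695
```

Core B reads about -3.5 N, so it is the heavy one. I'll carry it to the bin, turning the tool so that the fingers close along x.

>>> send_rows(
  targets=[
    [[0,0,0,0,0,0.2,1],[0,0,0,0,0,0.2,1],[0,0,-0.08,0,-0.18,0,1],[0,0,-0.08,0,-0.18,0,1],[0,0,-0.08,0,-0.18,0,1],[0,0,-0.08,0,-0.18,0,1],[0,0,-0.08,0,-0.18,0,1],[0,0,-0.08,0,-0.18,0,1],[0,0,-0.08,0,-0.18,0,1],[0,0,-0.08,0,-0.18,0,1],[0,0,-0.08,0,-0.18,0,1],[0,0,-0.08,0.007,-0.18,0,1]],
  ],
)

```text
time_s: 9.55
ee_pos: [480.6, -308.5, 154.6]
ee_rot: [-180.0, -0.0, 90.1]
force: [0.3, -0.3, -3.5]
gripper_width: 55.3
gripper_force: 20.0
```

Run:
```python
from fit import *
im,d=optics.grab_frame('side');save('s2.png',im)
s=env.state();print({k:np.round(s[k],2) for k in ['time_s','ee_pos','ee_rot','force','qpos']});print(np.array(optics.camera_info('wrist')['mount']), env.grasp_offset)
```

```text
{'time_s': np.float64(9.6), 'ee_pos': array([ 481.6, -314.8,  154.7]), 'ee_rot': array([179.9,   0.4,  89.8]), 'force': array([ 1.8, -6.6, -3.4]), 'qpos': array([-34.2,  20.7,  95.1,  -0.3,  64. , -33.9])}
[[   0.    -1.    -0.3   73.2]
 [   1.     0.     0.     0.3]
 [   0.    -0.3    1.  -171.2]
 [   0.     0.     0.     1. ]] 18.8
```

View pics/s2.png

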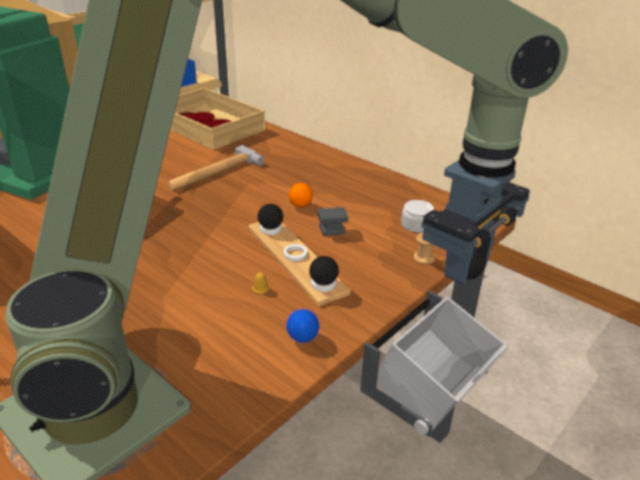

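The side view shows the core held above the tipped bin (mouth near (450,345)) and the middle ring empty at (295,253). Next I descend into the mouth.

>>> send_rows(
  targets=[
    [[0,0,0,0,0,0,1],[0,0,0,0,0,0,1],[0,0,0,0,0,-0.2,1],[0,0,0,0,0,-0.2,1],[0,0,0,0,0,-0.2,1],[0,0,0,0,0,-0.15,1],[0,0,0,0,0,-0.12,1],[0,0,0,0,0,-0.07,1],[0,0,0,0,0,0,1],[0,0,0,0,0,0,1]],
  ],
)

```text
time_s: 10.6
ee_pos: [481.5, -306.4, -32.8]
ee_rot: [180.0, -0.0, 90.5]
force: [0.8, -0.4, -2.7]
gripper_width: 55.2
gripper_force: 20.0
```

Run:
```python
from fit import *
s=env.state();print({k:np.round(s[k],2) for k in ['time_s','ee_pos','ee_rot','force']})
im,d=optics.grab_frame('scene');save('s3.png',cv2.resize(im[200:460,60:400],None,fx=2,fy=2))
```

```text
{'time_s': np.float64(10.6), 'ee_pos': array([ 481.5, -306.4,  -32.8]), 'ee_rot': array([180. ,  -0. ,  90.5]), 'force': array([ 0.8, -0.4, -2.7])}
```

View pics/s3.png

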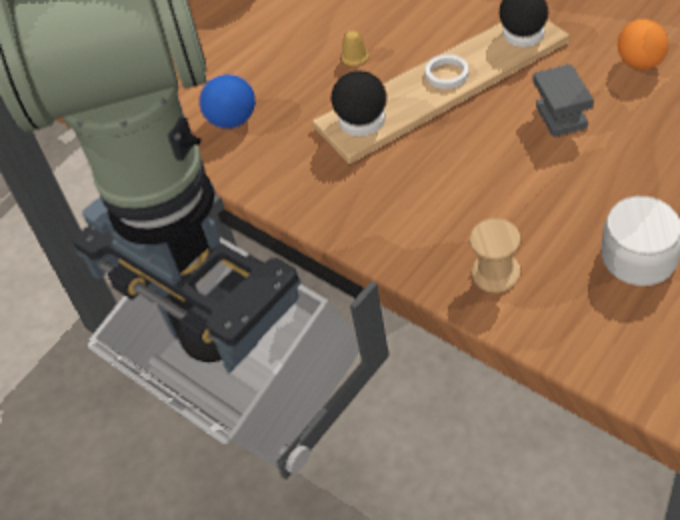

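The gripper and core are centred in the bin's mouth (core near (205,345) in the crop) with no contact. I'll go a little lower, release and rise.

>>> send_rows(
  targets=[
    [[0,0,0,0,0,-0.06,1],[0,0,0,0,0,0,1],[0,0,0,0,0,0,-1],[0,0,0,0,0,0,-1],[0,0,0,0,0,0,-1],[0,0,0,0,0,0,-1],[0,0,0,0,0,0.15,-1],[0,0,0,0,0,0.2,-1],[0,0,0,0,0,0.2,-1],[0,0,0,0,0,0.2,-1],[0,0,0,0,0,0.2,1],[0,0,0,0,0,0,1]],
  ],
)

```text
time_s: 11.85
ee_pos: [484.2, -309.3, 151.2]
ee_rot: [179.4, 0.4, 90.4]
force: [0.3, 0.9, 0.2]
gripper_width: 78.1
gripper_force: 0.0
```

Run:
```python
from fit import *
s=env.state();print({k:np.round(s[k],2) for k in ['time_s','ee_pos','ee_rot','force','gripper_width']})
V,U=np.mgrid[:480,:640]
im2,d2=optics.grab_frame('side');save('s4.png',cv2.resize(im2[180:460,280:600],None,fx=2,fy=2))
P=cloud('side',None,d2,(V>290)&(U>360));P=P[(P[:,0]>440)&(P[:,0]<520)&(P[:,1]<-355)&(P[:,1]>-420)&(P[:,2]>-10)&(P[:,2]<20)]
print('tab',len(P),P.mean(0) if len(P) else 0,P[:,2].max() if len(P) else 0)
```

```text
{'time_s': np.float64(11.85), 'ee_pos': array([ 484.2, -309.3,  151.2]), 'ee_rot': array([179.4,   0.4,  90.4]), 'force': array([0.3, 0.9, 0.2]), 'gripper_width': np.float64(78.11)}
tab 126 [ 474.7 -375.3    2.4] 8.094568478234237
```

View pics/s4.png

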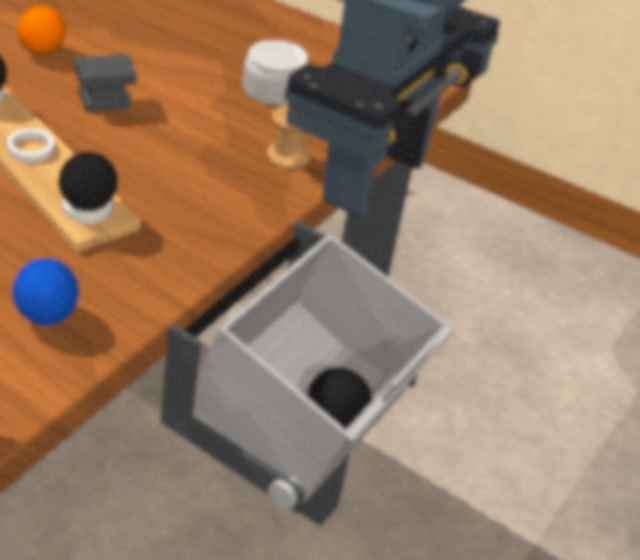

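The core lies in the bin at (340,395) in the crop, and the bin is still tipped out. I'll move outside the tab with the fingers shut.

>>> send_rows(
  targets=[
    [[0,0,0,-0.01,-0.2,0,1],[0,0,0,0,-0.2,0,1],[0,0,0,0,-0.2,0,1],[0,0,0,0,-0.06,0,1],[0,0,0,0,0,0,1],[0,0,0,0,0,-0.2,1],[0,0,0,0,0,-0.2,1],[0,0,0,0,0,-0.2,1],[0,0,0,0,0,-0.17,1],[0,0,0,0,0,0,1],[0,0,0,0,0,0,1],[0,0,0,0,0,0,1]],
  ],
)

```text
time_s: 13.1
ee_pos: [480.4, -439.6, -7.0]
ee_rot: [179.8, 0.1, 90.5]
force: [-0.6, -0.2, 1.0]
gripper_width: 0.4
gripper_force: 0.0
```

>>> send_rows(
  targets=[
    [[0,0,0,0,0.06,0.01,1],[0,0,0,0,0.06,0,1],[0,0,0,0,0.05,0,1],[0,0,0,0,0.03,0,1],[0,0,0,0,0.02,0,1],[0,0,0,0,0.02,0,1],[0,0,0,0,0.02,0,1],[0,0,0,0,0.02,0,1]],
  ],
)

```text
time_s: 13.9
ee_pos: [479.8, -384.2, -6.6]
ee_rot: [179.9, 0.1, 90.4]
force: [0.7, -3.1, 3.0]
gripper_width: 0.5
gripper_force: 1.8
```

>>> send_rows(
  targets=[
    [[0,0,0,0,0.02,0.005,1],[0,0,0,0,0.02,0,1],[0,0,0,0,0.02,0,1],[0,0,0,0,0.02,0,1],[0,0,0,0,0.02,0,1]],
  ],
)

```text
time_s: 14.4
ee_pos: [479.0, -365.9, -6.2]
ee_rot: [180.0, 0.4, 90.6]
force: [-3.3, -19.9, -3.8]
gripper_width: 0.4
gripper_force: 10.0
```

```bash
cat > b.py <<'E'
from fit import *
s=env.state();print({k:np.round(s[k],2) for k in ['time_s','ee_pos','force','torque']})
im,d=optics.grab_frame('scene');V,U=np.mgrid[:480,:640]
P=cloud('scene',None,d,(V>290)&(U<300))
P=P[(P[:,0]>398)&(P[:,0]<568)&(P[:,1]<-215)&(P[:,1]>-400)&(P[:,2]>-40)&(P[:,2]<40)]
for a in range(-390,-200,8):
    q=P[abs(P[:,1]-a)<4]
    if len(q)>5: print(a,np.round(np.percentile(q[:,2],[50,97]),1),end=' ')
E
python3 b.py
```

```text
{'time_s': np.float64(14.4), 'ee_pos': array([ 479. , -365.9,   -6.2]), 'force': array([ -3.3, -19.9,  -3.8]), 'torque': array([-3.7,  0.9,  0. ])}
-382 [ 9.1 24.2] -350 [-9.9 -0.8] -342 [-11.5  -8.5] -334 [-18.8 -10.2] -326 [-21.9  -9.9] -318 [-21.2  -9.7] -310 [-22.2  -9.1] -302 [-21.1  -9.5] -294 [-20.9  -9.5] -286 [-19.8  -9.1] -278 [-21.2  -9.5] -270 [-22.6  -8.9] -262 [-22.4  -9.6] -254 [-22.6  -9.9] -246 [-23.6 -10.6] -238 [-22.5 -10.8] -230 [-22.7 -11. ] -222 [-22.5 -10.4] -214 [-12.3 -10.2]
```

The rim reads level and the force is rising at the predicted home position. One small extra push confirms the stop.

>>> send_rows(
  targets=[
    [[0,0,0,0,0.005,0,1],[0,0,0,0,0,0,1],[0,0,0,0,0,0,1]],
  ],
)

```text
time_s: 14.75
ee_pos: [479.0, -366.0, -6.2]
ee_rot: [179.9, 0.4, 90.6]
force: [-2.9, -14.8, -1.5]
gripper_width: 0.6
gripper_force: 7.2
```

>>> send_rows(
  targets=[
    [[0,0,0,0,0.01,0,1],[0,0,0,0,0.01,0,1]],
  ],
)

```text
time_s: 14.95
ee_pos: [479.1, -365.9, -6.0]
ee_rot: [179.9, 0.8, 90.7]
force: [-6.1, -30.3, -8.1]
gripper_width: 0.2
gripper_force: 14.9
```

The tool stays put at 30 N, so the bin is firmly on its stop. I'll back off and rise.

>>> send_rows(
  targets=[
    [[0,0,0,0,-0.05,0,1],[0,0,0,0,-0.15,0,1],[0,0,0,0,-0.15,0,1],[0,0,0,0,0,0.2,1],[0,0,0,0,0,0.2,1],[0,0,0,0,0,0.2,1],[0,0,0,0,0,0.2,1],[0,0,0,0,0,0.2,1],[0,0,0,0,0,0,1],[0,0,0,0,0,0,1]],
  ],
)

```text
time_s: 15.95
ee_pos: [478.8, -426.9, 193.7]
ee_rot: [-180.0, -0.1, 90.5]
force: [0.0, -0.6, -0.5]
gripper_width: 0.3
gripper_force: 0.0
```

```bash
python3 b.py
python3 - <<'E'
from fit import *
im,d=optics.grab_frame('scene');save('s5.png',im)
balls('scene',im,d,np.array([[446,-53,43],[512,156.5,43.]]))
E
```

```text
{'time_s': np.float64(15.95), 'ee_pos': array([ 478.8, -426.9,  193.7]), 'force': array([ 0. , -0.6, -0.5]), 'torque': array([-0.1,  0.1,  0.1])}
-350 [-8.8 15.9] -342 [-11.3  14.7] -334 [-20.4  -9.3] -326 [-23.5  -9.9] -318 [-22.3  -9.7] -310 [-22.3  -9.7] -302 [-21.7  -9.2] -294 [-22.8 -10. ] -286 [-23.2  -9.8] -278 [-22.1  -9.6] -270 [-22.9  -9.1] -262 [-21.8  -9.6] -254 [-23.5 -10.1] -246 [-22.  -10.7] -238 [-23.5 -11. ] -230 [-20.7 -10.6] -222 [-22.4 -10.5] -214 [-11.9 -10.5] scene 538 [447.3 -53.4  41.3] 0.920360503099753
scene 416 [513.2 156.7  40.8] 0.9904162269598048
```

View pics/s5.png

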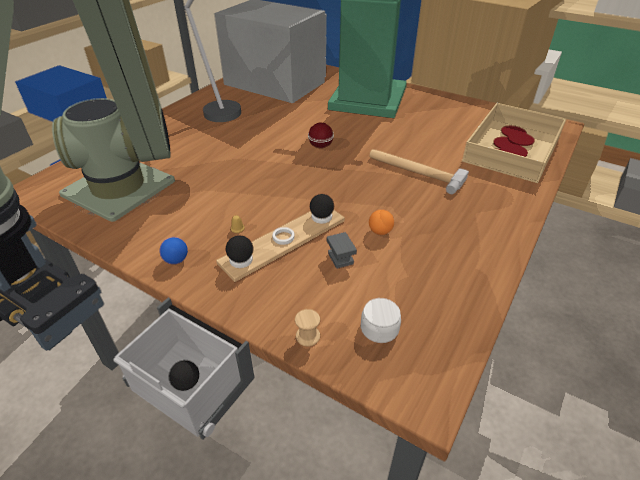

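The scene view shows the bin level at home with the heavy core inside at (184,375). The two light cores are on their rings at (239,250) and (322,207), and nothing else has moved.

```bash
python3 -c "
from workcell import env
print(env.job_done())"
```

```text
the job is handed in; nothing more can be done
None
```

The heavy core, the middle one (about 3.5 N when lifted), is in the bin and the bin is pushed home against its stop; the two lighter cores sit in their rests (one lifted at about 1 N, the other taken as light by elimination), and the job is handed in.

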